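# Sort the baked cores into their dryer plates

### The job

Sort the mixed handful on the core bench by shape, whatever the colour: stand the two round cores in the round nests of one dryer plate and the two block cores in the square nests of the other, one core to a nest, and stand the copper chaplet in the white ceramic holder. The cores are brittle, so keep them upright and set them down gently rather than dropping them, and leave the brass rammer and the trowel where they lie. Everything ends flat on the floor of its own place, let go and still.

Things in the scene. Friction and masses are not known exactly. Their poses are not given: they have to be found in the camera images.
- round_sand_mid (a point): Round baked sand core, bare tan sand: upright cylinder 46 mm in diameter and 45 mm high with a stub 26 mm in diameter and 10 mm high on top, 55 mm high in all, 150 g, loose, standing on the bench. The point is on its axis, half-way up (27.5 mm above its foot); z is up its axis. Belongs in either nest of the round-nest plate.
- round_red_mid (a point): Round baked sand core, coated dark red: upright cylinder 46 mm in diameter and 45 mm high with a stub 26 mm in diameter and 10 mm high on top, 55 mm high in all, 150 g, loose, standing on the bench. The point is on its axis, half-way up (27.5 mm above its foot); z is up its axis. Belongs in either nest of the round-nest plate.
- block_sand_mid (a point): Block-shaped baked sand core, bare tan sand: 44 x 44 mm square and 45 mm high with a 24 x 24 x 10 mm stub on top, 55 mm high in all, 160 g, loose, standing on the bench. The point is on its axis, half-way up (27.5 mm above its foot); x and y are square to its side faces, z up. Belongs in either nest of the square-nest plate.
- block_red_mid (a point): Block-shaped baked sand core, coated dark red: 44 x 44 mm square and 45 mm high with a 24 x 24 x 10 mm stub on top, 55 mm high in all, 160 g, loose, standing on the bench. The point is on its axis, half-way up (27.5 mm above its foot); x and y are square to its side faces, z up. Belongs in either nest of the square-nest plate.
- chaplet_mid (a point): Copper-coated chaplet, a spool 44 mm high: a round disc 36 mm in diameter and 6 mm thick at each end, stem 26 mm in diameter between them, 120 g, loose, standing upright on the bench. The point is on its axis, half-way up (22 mm above its foot); z is up its axis. Belongs in the ceramic holder.
- round_plate: Gray aluminium dryer plate, 95 mm (x) x 190 mm (y) x 8 mm thick, fixed to the bench. On it are two round nests with dark floors, centred at y = +47 mm and y = -47 mm (x = 0): 66 mm inner diameter, nest floor 8 mm above the bench, each fenced by a rim 4 mm thick that stands 6 mm above the floor. Origin: centre of the underside (bench level); y is the plate's long axis, z up.
- square_plate: Gray aluminium dryer plate, 95 mm (x) x 190 mm (y) x 8 mm thick, fixed to the bench. On it are two square nests with dark floors, centred at y = +47 mm and y = -47 mm (x = 0): 66 x 66 mm inside, sides parallel to the plate's edges, nest floor 8 mm above the bench, each fenced by a rim 4 mm thick that stands 6 mm above the floor. Origin: centre of the underside (bench level); y is the plate's long axis, z up.
- holder: Small white ceramic chaplet holder: round dish 80 mm outer and 64 mm inner diameter, floor 6 mm above the bench, rim 14 mm above the bench, fixed. Origin: centre of the underside (bench level); z up.
- rammer: Brass hand rammer lying near the robot, about 200 mm long along its x, 50 mm wide, 40 mm high, loose; to be left alone. Origin: underside (bench level), middle of its length.
- trowel: Trowel lying near the robot, steel face (towards its +x) and red handle (towards -x), about 230 mm long along its x, 45 mm wide, 24 mm high, loose; to be left alone. Origin: underside (bench level), where blade and handle meet.

How it is judged:
At the end, for the whole second after the job is handed in: One round core stands in each round nest (within 12 mm of its centre), one block core in each square nest (13 mm), the chaplet in the holder (15.5 mm), all flat on its floor (mid-points below 39.5 mm, chaplet 32 mm), upright within 0.1 rad, slower than 0.02 m/s and released (((x of round_sand_mid in the frame of round_plate between -0.012 and 0.012 m and y of round_sand_mid in the frame of round_plate between 0.035 and 0.059 m and x of round_red_mid in the frame of round_plate between -0.012 and 0.012 m and y of round_red_mid in the frame of round_plate between -0.059 and -0.035 m) or (x of round_sand_mid in the frame of round_plate between -0.012 and 0.012 m and y of round_sand_mid in the frame of round_plate between -0.059 and -0.035 m and x of round_red_mid in the frame of round_plate between -0.012 and 0.012 m and y of round_red_mid in the frame of round_plate between 0.035 and 0.059 m)) and ((x of block_sand_mid in the frame of square_plate between -0.013 and 0.013 m and y of block_sand_mid in the frame of square_plate between 0.034 and 0.06 m and x of block_red_mid in the frame of square_plate between -0.013 and 0.013 m and y of block_red_mid in the frame of square_plate between -0.06 and -0.034 m) or (x of block_sand_mid in the frame of square_plate between -0.013 and 0.013 m and y of block_sand_mid in the frame of square_plate between -0.06 and -0.034 m and x of block_red_mid in the frame of square_plate between -0.013 and 0.013 m and y of block_red_mid in the frame of square_plate between 0.034 and 0.06 m)) and horizontal distance between chaplet_mid and holder below 0.0155 m and height (world z) of chaplet_mid below 0.032 m and height (world z) of each of round_sand_mid, round_red_mid, block_sand_mid, block_red_mid below 0.0395 m and angle between each of round_sand_mid, round_red_mid, block_sand_mid, block_red_mid, chaplet_mid's own z axis and vertical below 0.1 rad and linear speed of each of round_sand, round_red, block_sand, block_red, chaplet below 0.02 m/s and contact force between each of round_sand, round_red, block_sand, block_red, chaplet and the fingers below 0.1 N); the robot touches nothing.
It fails at once if the brass rammer is shifted by more than 30 mm (distance of rammer from where it was at the start of the episode above 0.03 m).
It fails at once if the red-handled trowel is shifted by more than 30 mm (distance of trowel from where it was at the start of the episode above 0.03 m).
It fails at once if a core is tipped by more than 40 degrees (angle between any of round_sand_mid, round_red_mid, block_sand_mid, block_red_mid's own z axis and vertical above 0.7 rad).
It fails at once if a core is dropped (faster than 0.8 m/s with no finger on it: a fall of some 33 mm) ((linear speed of round_sand above 0.8 m/s and contact force between round_sand and the fingers below 0.05 N) or (linear speed of round_red above 0.8 m/s and contact force between round_red and the fingers below 0.05 N) or (linear speed of block_sand above 0.8 m/s and contact force between block_sand and the fingers below 0.05 N) or (linear speed of block_red above 0.8 m/s and contact force between block_red and the fingers below 0.05 N)).
It also fails if it takes over 115 s, if anything falls off the work surface, if the arm or the gripper's body presses on something with over 40 N, if the wrist force passes 120 N, or if a joint passes its speed limit or range.

### The arm

A 6-joint arm with a two-finger parallel gripper is mounted at the origin on the work surface. World frame = base frame: x ahead of the robot, y to its left, z up, the work surface at z = 0. Lengths are in m, angles in rad, forces in N, time in s.
With the tool pointing down it reaches from about 0.25 to 0.775 m from the base axis. Payload 4 kg.
Tool frame: the origin (TCP) lies between the finger pads; the fingertips stand 25 mm ahead of it and the grasp point (between the pads) lies 6 mm ahead of it (robot.tip_reach is the distance from the TCP to the fingertips, in m); z points along the fingers, y is the line along which they close (so a half turn about z gives the same grasp; the last joint's range is limited). The gripper opens to 94 mm and grips with 3 to 60 N. Pads are 16 mm wide; open, the fingers measure 119 mm over their backs; the gripper's body (75 mm by 177 mm) begins 78 mm behind the grasp point.
Start: joints at [-1.209, 0.087, 1.371, -0, 1.684, -0.103], TCP at [0.247, -0.492, 0.206] pointing down, gripper open.
Joint ranges: [-3.1, 3.1], [-0.76, 2.03], [0.27, 2.55], [-1.08, 4.22], [0.17, 2.65], [-2.57, 2.57]. Speed limits (rad/s): [2.79, 2.79, 3.14, 3.14, 3.14, 3.14].

### API

Orientations are given as [roll, pitch, yaw] about the fixed x, y, z axes, in that order (R = Rz(yaw) Ry(pitch) Rx(roll)).
In Python, from bench import sensors, snapshot, camera_info, ticket, robot gives the robot as it stands.
- The arm moves only by the tool arm_command, never from a script. Its argument "plan" is a list of rows, each an object with "grip": the closure, from -1 (fully open) to 1 (shut); "slide": the shift along the tool's x, y, z normalised to -1 to 1, where 1 is 500 mm, a list of three; "spin": the turn about the tool's z normalised to -1 to 1, where 1 is 5 degrees. A call has 1 to 10 rows; each row shifts and turns the commanded pose from where the row before left it, along the tool's axes as they then stand; what a row does not reach is not made up. A row lasts 1/8 s, in which the tool goes at most 62.5 mm and 10.7 degrees, less where a joint would pass 70% of its speed; a pose out of reach is approached as far as the arm can. A call with a number of a shift or a turn outside -1 to 1 is refused whole. A call with a gripper value outside its range is refused whole. The fingers move at their own pace and stop on an object; the grip force is fixed at half the most. Time passes only in rows, so rows that do not move let the fingers close. It gives the time, the measured TCP pose, the force, the opening and the grip force at its end, in the units of the state.
- sensors.get_obs(): the state, without advancing time (a new reading comes with each control period).
- snapshot(name): name is "scene" or "top" or "wrist"; returns the picture (400x640x3 uint8, red, green, blue); there is no depth.
- camera_info(name): a dict with "fx", "fy", "cx", "cy" (pixels), "position" and "rotation" of the camera in the world. Camera axes: x right, y up, looking along -z (the intrinsics and any distortion apply to the point x, -y, -z); pixel columns grow to the right and rows downward; lengths in m; the calibration is good to about 2 mm. A picture is of the moment at which its call begins: read the wrist's pose just before it. camera_info takes no time and is no camera call; for the wrist camera it gives the pose at the moment of the call.
- ticket.close_job(): hands the job in; it is judged then, once.
The state is a dict: "time": time; "joint_positions": joint angles; "qvel": joint speeds; "joint_torque": joint torques, N m; "tool_pos": TCP position; "ee_rot": TCP orientation; "wrist_force": force on the tool from outside, world axes, zero at the start; "wrist_torque": the same for the moment, N m; "width": finger opening in m; "finger_force": force on a finger pad.
Only numpy, scipy, OpenCV 4.12 (cv2) and the standard library are available. Lean on these libraries where they do the work, as an engineer would, in place of code of your own. Each camera call takes 0.05 s, during which the arm holds its last target. There are 200 camera calls.

## Working session

There is one attempt and no reset: what is moved stays moved. The work goes in short steps, Python scripts to look and compute and a tool call to move; the robot and the scene stay as the last step left them, time stands still between calls to the robot, and variables do not carry over. Pictures are saved under pics/ and viewed, at most 14 in all, crops included, and the job is handed in when it is done.

Besides the shell and the picture viewer there is one more tool, called after "Request:" as name([rows], argument=value, ...), one row to a line, values as JSON. arm_command: Moves the arm, as the interface text tells. Scaled input: -1 to 1 covers 500 mm each way for a shift and 5 degrees each way for a turn. Its arguments: {"type":"object","properties":{"plan":{"type":"array","items":{"type":"object","properties":{"grip":{"type":"number"},"slide":{"type":"array","items":{"type":"number"}},"spin":{"type":"number"}}}}},"required":["plan"]}

```bash
mkdir -p pics; ls
python3 - <<'E'
from bench import sensors,snapshot,camera_info
import cv2
for n in("scene","top"):
    cv2.imwrite(f"pics/{n}0.png",snapshot(n)[:,:,::-1]); print(n,camera_info(n))
print(sensors.get_obs())
E
```

```text
pics
scene {'fx': 442.0004675022117, 'fy': 442.0004675022117, 'cx': 323.41972346485113, 'cy': 203.1722235380429, 'position': array([ 1.02517306, -0.00363383,  0.96988914]), 'rotation': array([0.48980537, 0.00265756, 1.58748508])}
top {'fx': 385.2098310970749, 'fy': 385.2098310970749, 'cx': 321.74965931137314, 'cy': 204.82196102450072, 'position': array([ 3.74690710e-01, -3.85889659e-04,  8.00029358e-01]), 'rotation': array([ 0.16594243,  0.01355195, -1.56363871])}
{'time': 0.1, 'joint_positions': array([-1.20910455e+00,  8.78533810e-02,  1.37211033e+00, -3.48616428e-05,
        1.68357435e+00, -1.03124756e-01]), 'qvel': array([ 1.16820040e-04, -1.25717417e-03, -5.39776263e-03, -1.63111040e-03,
        3.68022849e-05, -7.50858187e-04]), 'joint_torque': array([ 1.31768888e-03, -3.41251802e+01, -3.03301907e+01,  7.17490423e-02,
        3.03985435e-02, -9.91243610e-05]), 'tool_pos': array([ 0.24633953, -0.4911966 ,  0.2045327 ]), 'ee_rot': array([-3.13965401e+00, -1.65800774e-04,  4.64812481e-01]), 'wrist_force': array([-0.5779307 ,  0.07069881,  0.39071359]), 'wrist_torque': array([-0.04863648, -0.01389292, -0.05011453]), 'finger_force': 0.0, 'width': 0.09372720765258569}
```

View pics/top0.png

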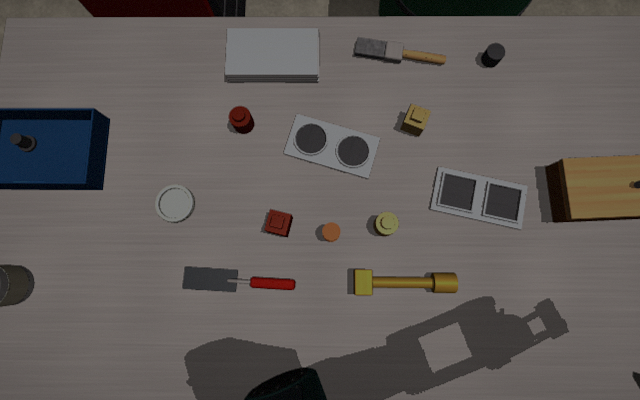

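View pics/scene0.png

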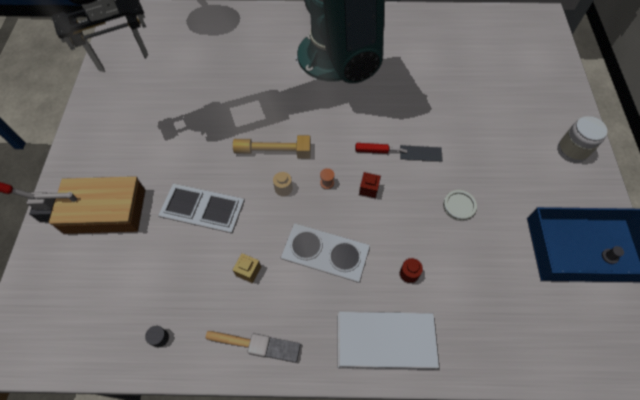

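The top view shows the cores: round red (241,119), block sand (416,119), block red (279,223), chaplet (330,232) and round sand (386,223). It also shows the round plate (332,146), square plate (480,197) and holder (175,203). The scene view shows the same items unobstructed.

```bash
cat > h.py <<'E'
import numpy as np,cv2
from scipy.spatial.transform import Rotation as Ro
def ray(ci,uv,z):
    uv=np.atleast_2d(np.array(uv,float))
    d=np.c_[(uv[:,0]-ci['cx'])/ci['fx'],-(uv[:,1]-ci['cy'])/ci['fy'],-np.ones(len(uv))]
    d=Ro.from_euler('xyz',ci['rotation']).apply(d); p=np.array(ci['position'])
    return (p+d*((z-p[2])/d[:,2])[:,None])[:,:2]
def blob(mask,seed):
    n,l,s,c=cv2.connectedComponentsWithStats(mask.astype(np.uint8),connectivity=4)
    d=np.array([np.hypot(*(c[i]-seed)) if s[i,4]>25 else 1e9 for i in range(n)]);d[0]=1e9
    i=d.argmin(); return c[i],s[i],(l==i).astype(np.uint8)
E
cat > m.py <<'E'
from h import *
from bench import camera_info
seeds={'top':dict(rr=(241,119),bs=(416,119),br=(279,223),ch=(330,232),rs=(386,223),n1=(311,138),n2=(353,151),q1=(459,191),q2=(503,203),ho=(175,203)),
'scene':dict(rr=(411,270),bs=(247,267),br=(371,184),ch=(327,179),rs=(283,184),n1=(345,256),n2=(306,244),q1=(219,209),q2=(183,203),ho=(460,205))}
for n in seeds:
    im=cv2.imread(f'pics/{n}0.png');hsv=cv2.cvtColor(im,cv2.COLOR_BGR2HSV);ci=camera_info(n)
    for k,sd in seeds[n].items():
        if k[0] in'nq': m=hsv[...,2]<100;z=.008
        elif k=='ho': m=(hsv[...,2]>165)&(hsv[...,1]<40);z=.014
        else: m=(hsv[...,1]>85)&(hsv[...,2]>40);z=.022 if k=='ch' else .026
        c,s,mk=blob(m,sd)
        P=ray(ci,c,z)[0]; cs=cv2.findContours(mk,0,2)[0];cn=max(cs,key=cv2.contourArea)
        r=ray(ci,cv2.boxPoints(cv2.minAreaRect(cn)),z)
        e=np.diff(r[:3],axis=0)
        print(n,k,hsv[sd[1],sd[0]],s[:5],np.round(P*1e3,1),'box mm',np.round(np.hypot(*e.T)*1e3,0),'yaw',np.round(np.degrees(np.arctan2(e[0,1],e[0,0]))%90,1))
E
python3 m.py
```

```text
top rr [  3 239  47] [229 106  22  21 348] [694.8 187.8] box mm [45. 45.] yaw 0.1
top bs [ 21 125  86] [403 104  28  26 428] [ 694.6 -188. ] box mm [46. 45.] yaw 67.9
top br [  4 183  92] [264 209  28  27 510] [468.2 100.4] box mm [45. 47.] yaw 77.7
top ch [ 13 164 123] [322 222  18  20 291] [450.2  -7.1] box mm [35. 39.] yaw 0.3
top rs [ 29  90 124] [375 212  23  24 406] [ 467.5 -119.4] box mm [45. 45.] yaw 45.0
top n1 [165  20  50] [295 123  31  30 726] [653.   36.7] box mm [65. 65.] yaw 0.1
top n2 [165  10  51] [338 136  31  30 743] [625.4 -54.2] box mm [64. 64.] yaw 0.1
top q1 [ 0  5 53] [ 440  173   36   38 1017] [ 537.  -272.1] box mm [68. 68.] yaw 76.6
top q2 [158  19  53] [ 485  183   37   38 1038] [ 516.3 -364.7] box mm [67. 71.] yaw 74.8
top ho [ 40   6 125] [     0      0    640    400 256000] [517.4  16. ] box mm [1452.  845.] yaw 89.8
scene rr [  4 194  80] [401 258  22  21 333] [684.2 186.4] box mm [46. 45.] yaw 45.1
scene bs [ 23 102 140] [234 254  27  28 484] [ 688.7 -184.2] box mm [51. 54.] yaw 70.1
scene br [  4 220  51] [360 172  20  21 284] [459.5 100.1] box mm [49. 45.] yaw 75.0
scene ch [ 10 140 129] [320 169  14  20 215] [447.9  -6.8] box mm [33. 56.] yaw 0.9
scene rs [ 19  90 133] [274 173  16  14 150] [ 456.1 -120.4] box mm [38. 38.] yaw 0.9
scene n1 [120   7  71] [331 243  28  26 558] [650.1  36.6] box mm [62. 63.] yaw 47.7
scene n2 [135   6  84] [293 232  27  25 525] [622.9 -54.4] box mm [62. 61.] yaw 0.9
scene q1 [120  13  60] [202 196  33  28 615] [ 534.  -271.7] box mm [66. 73.] yaw 85.5
scene q2 [120  13  59] [166 188  33  27 595] [ 513.2 -364. ] box mm [65. 75.] yaw 89.3
scene ho [ 60   8 153] [     0      0    640    400 256000] [505.6 -24.5] box mm [2075. 1249.] yaw 0.8
```

Request:
arm_command([
  {"grip": -1,"slide": [0,0,0],"spin": -0.9},
  {"grip": -1,"slide": [0,0,0],"spin": -0.9},
  {"grip": -1,"slide": [0,0,0],"spin": -0.9},
  {"grip": -1,"slide": [0,0,0],"spin": -0.9},
  {"grip": -1,"slide": [0,0,0],"spin": -0.9},
  {"grip": -1,"slide": [0,0,0],"spin": -0.9},
  {"grip": -1,"slide": [0,0,0],"spin": -0.9},
  {"grip": -1,"slide": [0,0,0],"spin": -0.9},
  {"grip": -1,"slide": [0,0,0],"spin": -0.9},
  {"grip": -1,"slide": [0,0,0],"spin": -1},
])

```text
time: 1.35
tool_pos: [0.2464, -0.4913, 0.2049]
ee_rot: [-3.141, -0.001, 1.262]
wrist_force: [-0.4, -0.5, -0.6]
width: 0.0941
finger_force: 0.0
```

```bash
cat > go.py <<'E'
# usage: go.py x y z(mm, TCP) [yaw deg] -> slide numbers per row and row count
import sys,numpy as np
from bench import sensors
from scipy.spatial.transform import Rotation as Ro
def go(x,y,z,yaw=None):
    o=sensors.get_obs();R=Ro.from_euler('xyz',o['ee_rot'])
    d=R.inv().apply(np.array([x,y,z])/1e3-o['tool_pos'])
    dy=0 if yaw is None else (np.degrees(o['ee_rot'][2])-yaw+90)%180-90
    print('t',round(o['time'],2),'at',np.round(o['tool_pos']*1e3,1),'yaw',round(np.degrees(o['ee_rot'][2]),1),'w',round(o['width'],4),'ff',round(o['finger_force'],1))
    print('total slide',np.round(d/.5,4),'spin',round(dy/5,2),'min rows',np.ceil(np.linalg.norm(d)/.055))
if __name__=='__main__': go(*map(float,sys.argv[1:]))
E
python3 go.py 463 -120 200 73
python3 - <<'E'
from h import *
from bench import camera_info
for n,sd in(('top',(175,203)),('scene',(460,205))):
    im=cv2.imread(f'pics/{n}0.png');x,y=sd;c=im[y-26:y+26,x-26:x+26]
    g=cv2.cvtColor(c,cv2.COLOR_BGR2GRAY);s=cv2.cvtColor(c,cv2.COLOR_BGR2HSV)[...,1]
    print(np.percentile(g,[5,50,80,95]),np.percentile(s,[5,50,95]))
    print(n,ray(camera_info(n),sd,.012)*1e3)
    cs=[k for t in (g.max()*.75,g.max()*.85,g.max()*.92) for k in cv2.findContours((g>t).astype(np.uint8),0,2)[0] if len(k)>20]
    for k in cs:
        (a,b),ax,_=cv2.fitEllipse(cv2.convexHull(k)); print(n,ray(camera_info(n),(a+x-26,b+y-26),.012)*1e3,ax)
E
```

```text
t 1.35 at [ 246.4 -491.3  204.9] yaw 72.3 w 0.0941 ff 0.0
total slide [0.8392 0.1867 0.0105] spin -0.14 min rows 8.0
[ 84. 107. 124. 126.] [ 4. 19. 23.]
top [[508.96230105 317.55454182]]
top [[510.13595123 321.45470539]] (35.82632827758789, 38.10661697387695)
top [[509.82297463 321.00944542]] (34.763729095458984, 37.611663818359375)
[111.15 129.   142.   152.  ] [ 6.  8. 10.]
scene [[514.5614875 319.7292832]]
scene [[574.78882278 312.08558613]] (8.386542320251465, 58.10892105102539)
scene [[507.02214801 317.00963923]] (28.358875274658203, 56.78792953491211)
scene [[458.45271467 276.85286535]] (4.22090482711792, 37.566158294677734)
scene [[509.45857476 321.11445148]] (26.09617805480957, 32.25804138183594)
```

Request:
arm_command([
  {"grip": -1,"slide": [0.084,0.0187,0.001],"spin": 0},
  {"grip": -1,"slide": [0.084,0.0187,0.001],"spin": 0},
  {"grip": -1,"slide": [0.084,0.0187,0.001],"spin": 0},
  {"grip": -1,"slide": [0.084,0.0187,0.001],"spin": 0},
  {"grip": -1,"slide": [0.084,0.0187,0.001],"spin": 0},
  {"grip": -1,"slide": [0.084,0.0187,0.001],"spin": 0},
  {"grip": -1,"slide": [0.084,0.0187,0.001],"spin": 0},
  {"grip": -1,"slide": [0.084,0.0187,0.001],"spin": 0},
  {"grip": -1,"slide": [0.084,0.0187,0.001],"spin": 0},
  {"grip": -1,"slide": [0.084,0.0187,0.001],"spin": 0},
])

```text
time: 2.6
tool_pos: [0.4647, -0.1192, 0.2001]
ee_rot: [-3.141, 0.0, 1.259]
wrist_force: [1.2, -0.5, -0.6]
width: 0.0942
finger_force: 0.0
```

```bash
python3 - <<'E'
from bench import sensors,snapshot,camera_info
import cv2
ci=camera_info('wrist');cv2.imwrite("pics/w1.png",snapshot('wrist')[:,:,::-1]); print(ci)
E
python3 go.py 463 -120 200 73
```

```text
{'fx': 292.14192413542486, 'fy': 292.14192413542486, 'cx': 316.1904443235912, 'cy': 198.93340180445782, 'position': array([ 0.48623507, -0.04962896,  0.38024582]), 'rotation': array([-0.2543874 , -0.00086139, -0.31120807])}
t 2.65 at [ 466.6 -114.9  199.8] yaw 72.4 w 0.0937 ff 0.0
total slide [-0.0119 -0.0037 -0.0004] spin -0.12 min rows 1.0
```

View pics/w1.png

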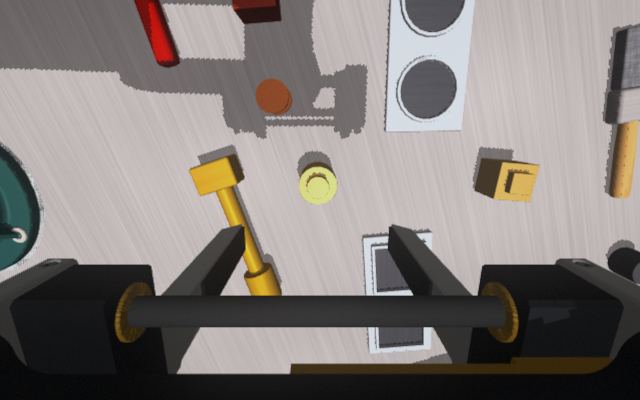

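The wrist view shows the round sand core with its stub at (318,186), the chaplet's top at (272,96), the block sand core's stub at (520,181), and the plates to the right.

Run:
```python
from h import *
ci={'fx':292.1419,'fy':292.1419,'cx':316.190,'cy':198.933,'position':[.48623507,-.04962896,.38024582],'rotation':[-.2543874,-.00086139,-.31120807]}
im=cv2.imread('pics/w1.png');hsv=cv2.cvtColor(im,cv2.COLOR_BGR2HSV)
m=(hsv[...,1]>85)&(hsv[...,2]>150);c,s,k=blob(m,(318,186));print('rs shoulder',s,ray(ci,c,.047)*1e3)
print('rs stub',ray(ci,(318,186),.055)*1e3,'bs stub',ray(ci,(520.5,181),.055)*1e3,'ch top',ray(ci,(272,96),.044)*1e3)
for sd in((430,90),(433,3)):
    c,s,k=blob(hsv[...,2]<115,sd);print(s,ray(ci,c,.008)*1e3)
```

```text
rs shoulder [ 299  167   38   37 1054] [[ 466.25082454 -117.21201606]]
rs stub [[ 467.2183936  -116.38660882]] bs stub [[ 687.37337669 -181.16741785]] ch top [[449.39340172  -7.91079108]]
[ 401   60   55   58 2508] [[626.49311247 -53.08690072]]
[ 405    0   60   32 1456] [[649.54082129  24.20342189]]
```

Request:
arm_command([
  {"grip": -1,"slide": [-0.008,-0.001,0.04],"spin": 0},
  {"grip": -1,"slide": [0,0,0.06],"spin": 0},
  {"grip": -1,"slide": [0,0,0.07],"spin": 0},
  {"grip": -1,"slide": [0,0,0.06],"spin": 0},
  {"grip": -1,"slide": [0,0,0.05],"spin": 0},
  {"grip": -1,"slide": [0,0,0.03],"spin": 0},
  {"grip": -1,"slide": [0,0,0.014],"spin": 0},
  {"grip": -1,"slide": [0,0,0],"spin": 0},
  {"grip": -1,"slide": [0,0,0],"spin": 0},
])

```text
time: 3.78
tool_pos: [0.4635, -0.1246, 0.0396]
ee_rot: [3.139, 0.0, 1.259]
wrist_force: [-0.5, 0.2, 0.5]
width: 0.0943
finger_force: 0.0
```

Request:
arm_command([
  {"grip": 1,"slide": [0,0,0]},
  {"grip": 1,"slide": [0,0,0]},
  {"grip": 1,"slide": [0,0,0]},
  {"grip": 1,"slide": [0,0,0]},
  {"grip": 1,"slide": [0,0,0]},
  {"grip": 1,"slide": [0,0,0]},
  {"grip": 1,"slide": [0,0,0]},
  {"grip": 1,"slide": [0,0,0]},
])

```text
invalid input at $.plan[0]: expected keys grip, slide, spin
```

Request:
arm_command([
  {"grip": -1,"slide": [0.011,0,0.002],"spin": 0},
  {"grip": -1,"slide": [0,0,0],"spin": 0},
  {"grip": 1,"slide": [0,0,0],"spin": 0},
  {"grip": 1,"slide": [0,0,0],"spin": 0},
  {"grip": 1,"slide": [0,0,0],"spin": 0},
  {"grip": 1,"slide": [0,0,0],"spin": 0},
  {"grip": 1,"slide": [0,0,0],"spin": 0},
  {"grip": 1,"slide": [0,0,0],"spin": 0},
  {"grip": 1,"slide": [0,0,0],"spin": 0},
  {"grip": 1,"slide": [0,0,0],"spin": 0},
])

```text
time: 5.03
tool_pos: [0.4645, -0.1191, 0.0376]
ee_rot: [3.141, 0.0, 1.259]
wrist_force: [0.1, 0.6, -0.5]
width: 0.0454
finger_force: 30.0
```

```bash
python3 go.py 624 -54 110;python3 go.py 624 -54 46
```

```text
t 5.03 at [ 464.5 -119.1   37.6] yaw 72.1 w 0.0454 ff 30.0
total slide [ 0.2218  0.2637 -0.1447] spin 0.0 min rows 4.0
t 5.03 at [ 464.5 -119.1   37.6] yaw 72.1 w 0.0454 ff 30.0
total slide [ 0.2218  0.2637 -0.0167] spin 0.0 min rows 4.0
```

Gripped (45.4 mm, as expected). Lift and carry it to round nest 2.

Request:
arm_command([
  {"grip": 1,"slide": [0,0,-0.035],"spin": 0},
  {"grip": 1,"slide": [0,0,-0.06],"spin": 0},
  {"grip": 1,"slide": [0,0,-0.05],"spin": 0},
  {"grip": 1,"slide": [0.022,0.026,0],"spin": 0},
  {"grip": 1,"slide": [0.05,0.06,0],"spin": 0},
  {"grip": 1,"slide": [0.06,0.07,0],"spin": 0},
  {"grip": 1,"slide": [0.05,0.06,0],"spin": 0},
  {"grip": 1,"slide": [0.03,0.036,0],"spin": 0},
  {"grip": 1,"slide": [0.01,0.012,0],"spin": 0},
  {"grip": 1,"slide": [0,0,0],"spin": 0},
])

```text
time: 6.28
tool_pos: [0.6238, -0.0535, 0.109]
ee_rot: [-3.14, 0.001, 1.26]
wrist_force: [0.0, 0.1, -1.0]
width: 0.045
finger_force: 30.0
```

Request:
arm_command([
  {"grip": 1,"slide": [0,0,0],"spin": 0},
  {"grip": 1,"slide": [0,0,0],"spin": 0},
  {"grip": 1,"slide": [0,0,0.03],"spin": 0},
  {"grip": 1,"slide": [0,0,0.04],"spin": 0},
  {"grip": 1,"slide": [0,0,0.03],"spin": 0},
  {"grip": 1,"slide": [0,0,0.006],"spin": 0},
  {"grip": 1,"slide": [0,0,0],"spin": 0},
  {"grip": 1,"slide": [0,0,0],"spin": 0},
])

```text
time: 7.28
tool_pos: [0.6248, -0.054, 0.058]
ee_rot: [3.14, -0.0, 1.259]
wrist_force: [0.6, 0.3, -1.0]
width: 0.0451
finger_force: 30.0
```

```bash
python3 go.py 624 -54 46
```

```text
t 7.28 at [624.8 -54.   58. ] yaw 72.1 w 0.0451 ff 30.0
total slide [-0.0005 -0.0015  0.0239] spin 0.0 min rows 1.0
```

Request:
arm_command([
  {"grip": 1,"slide": [0,0,0.01],"spin": 0},
  {"grip": 1,"slide": [0,0,0.01],"spin": 0},
  {"grip": 1,"slide": [0,0,0.003],"spin": 0},
  {"grip": 1,"slide": [0,0,0],"spin": 0},
  {"grip": 1,"slide": [0,0,0],"spin": 0},
])

```text
time: 7.9
tool_pos: [0.624, -0.0539, 0.0457]
ee_rot: [-3.141, 0.0, 1.259]
wrist_force: [-1.3, -0.1, 0.1]
width: 0.0451
finger_force: 30.0
```

Request:
arm_command([
  {"grip": -1,"slide": [0,0,0],"spin": 0},
  {"grip": -1,"slide": [0,0,0],"spin": 0},
  {"grip": -1,"slide": [0,0,0],"spin": 0},
  {"grip": -1,"slide": [0,0,0],"spin": 0},
  {"grip": -1,"slide": [0,0,-0.03],"spin": 0},
  {"grip": -1,"slide": [0,0,-0.06],"spin": 0},
  {"grip": -1,"slide": [0,0,-0.07],"spin": 0},
  {"grip": -1,"slide": [0,0,-0.06],"spin": 0},
  {"grip": -1,"slide": [0,0,-0.04],"spin": 0},
  {"grip": -1,"slide": [0,0,0],"spin": 0},
])

```text
time: 9.15
tool_pos: [0.6256, -0.0541, 0.1793]
ee_rot: [3.135, -0.001, 1.259]
wrist_force: [0.6, 0.2, -0.4]
width: 0.0938
finger_force: 0.0
```

```bash
python3 go.py 690 187 180
```

```text
t 9.15 at [625.6 -54.1 179.3] yaw 72.1 w 0.0938 ff 0.0
total slide [ 0.4985 -0.0253 -0.0011] spin 0.0 min rows 5.0
```

Request:
arm_command([
  {"grip": -1,"slide": [0.03,-0.002,0],"spin": 0},
  {"grip": -1,"slide": [0.08,-0.004,0],"spin": 0},
  {"grip": -1,"slide": [0.1,-0.005,0],"spin": 0},
  {"grip": -1,"slide": [0.1,-0.005,0],"spin": 0},
  {"grip": -1,"slide": [0.09,-0.005,0],"spin": 0},
  {"grip": -1,"slide": [0.07,-0.003,0],"spin": 0},
  {"grip": -1,"slide": [0.028,-0.001,0],"spin": 0},
  {"grip": -1,"slide": [0,0,0],"spin": 0},
  {"grip": -1,"slide": [0,0,0],"spin": 0},
  {"grip": -1,"slide": [0,0,0],"spin": 0},
])

```text
time: 10.4
tool_pos: [0.6886, 0.1854, 0.1759]
ee_rot: [3.141, 0.0, 1.257]
wrist_force: [0.9, 0.8, -0.0]
width: 0.0942
finger_force: 0.0
```

```bash
cat > w.py <<'E'
import sys
from h import *
from bench import snapshot,camera_info
def w(name):
    ci=camera_info('wrist');im=snapshot('wrist')[:,:,::-1].copy();cv2.imwrite(f'pics/{name}.png',im)
    hsv=cv2.cvtColor(im,cv2.COLOR_BGR2HSV);m=(hsv[...,1]>85)&(hsv[...,2]>40);m[260:]=0
    n,l,s,c=cv2.connectedComponentsWithStats(m.astype(np.uint8))
    for i in range(1,n):
        if s[i,4]>200:
            x,y=c[i].astype(int);print(s[i],'hsv',hsv[y,x],'at z=.03/.05',*np.round(ray(ci,c[i],.03)*1e3),*np.round(ray(ci,c[i],.05)*1e3))
    return ci,im
if __name__=='__main__': w(sys.argv[1])
E
python3 w.py w2; python3 go.py 690 187 39
```

```text
[ 296  168   41   46 1463] hsv [  4 171 186] at z=.03/.05 [687. 183.] [689. 187.]
t 10.45 at [688.6 185.6 176. ] yaw 72.0 w 0.0942 ff 0.0
total slide [0.0036 0.0016 0.2739] spin 0.0 min rows 3.0
```

View pics/w2.png

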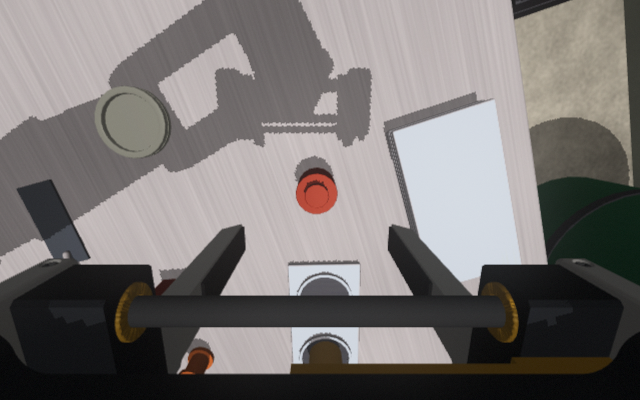

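The round red core's stub is at (317,195), centred below the tool. The flat board at the right is clear of the fingers.

Request:
arm_command([
  {"grip": -1,"slide": [0,0,0.04],"spin": 0},
  {"grip": -1,"slide": [0,0,0.06],"spin": 0},
  {"grip": -1,"slide": [0,0,0.07],"spin": 0},
  {"grip": -1,"slide": [0,0,0.06],"spin": 0},
  {"grip": -1,"slide": [0,0,0.034],"spin": 0},
  {"grip": -1,"slide": [0,0,0.01],"spin": 0},
  {"grip": -1,"slide": [0,0,0],"spin": 0},
  {"grip": -1,"slide": [0,0,0],"spin": 0},
  {"grip": -1,"slide": [0,0,0],"spin": 0},
])

```text
time: 11.58
tool_pos: [0.6894, 0.1871, 0.04]
ee_rot: [3.139, -0.001, 1.259]
wrist_force: [0.1, 0.5, -0.2]
width: 0.0939
finger_force: 0.0
```

Request:
arm_command([
  {"grip": 1,"slide": [0,0,0],"spin": 0},
  {"grip": 1,"slide": [0,0,0],"spin": 0},
  {"grip": 1,"slide": [0,0,0],"spin": 0},
  {"grip": 1,"slide": [0,0,0],"spin": 0},
  {"grip": 1,"slide": [0,0,0],"spin": 0},
  {"grip": 1,"slide": [0,0,0],"spin": 0},
  {"grip": 1,"slide": [0,0,0],"spin": 0},
  {"grip": 1,"slide": [0,0,0],"spin": 0},
])

```text
time: 12.58
tool_pos: [0.6887, 0.1869, 0.0385]
ee_rot: [3.141, 0.0, 1.259]
wrist_force: [0.4, 0.9, 0.1]
width: 0.0449
finger_force: 30.0
```

```bash
python3 go.py 651.5 36.5 46
```

```text
t 12.57 at [688.7 186.9  38.5] yaw 72.1 w 0.0449 ff 30.0
total slide [-0.3091  0.0216 -0.015 ] spin 0.0 min rows 3.0
```

Request:
arm_command([
  {"grip": 1,"slide": [0,0,-0.03],"spin": 0},
  {"grip": 1,"slide": [0,0,-0.05],"spin": 0},
  {"grip": 1,"slide": [0,0,-0.04],"spin": 0},
  {"grip": 1,"slide": [-0.03,0.002,0],"spin": 0},
  {"grip": 1,"slide": [-0.07,0.005,0],"spin": 0},
  {"grip": 1,"slide": [-0.09,0.006,0],"spin": 0},
  {"grip": 1,"slide": [-0.07,0.005,0],"spin": 0},
  {"grip": 1,"slide": [-0.04,0.003,0],"spin": 0},
  {"grip": 1,"slide": [-0.009,0.001,0],"spin": 0},
  {"grip": 1,"slide": [0,0,0],"spin": 0},
])

```text
time: 13.82
tool_pos: [0.6517, 0.037, 0.0984]
ee_rot: [-3.141, -0.001, 1.259]
wrist_force: [0.4, 0.4, -0.8]
width: 0.0449
finger_force: 30.0
```

Request:
arm_command([
  {"grip": 1,"slide": [0,0,0],"spin": 0},
  {"grip": 1,"slide": [0,0,0],"spin": 0},
  {"grip": 1,"slide": [0,0,0.03],"spin": 0},
  {"grip": 1,"slide": [0,0,0.03],"spin": 0},
  {"grip": 1,"slide": [0,0,0.02],"spin": 0},
  {"grip": 1,"slide": [0,0,0.006],"spin": 0},
  {"grip": 1,"slide": [0,0,0],"spin": 0},
  {"grip": 1,"slide": [0,0,0],"spin": 0},
])

```text
time: 14.82
tool_pos: [0.6522, 0.0364, 0.0564]
ee_rot: [3.14, -0.0, 1.259]
wrist_force: [-0.7, 1.0, -1.5]
width: 0.0451
finger_force: 30.0
```

```bash
python3 go.py 651.5 36.5 46.7
```

```text
t 14.82 at [652.2  36.4  56.4] yaw 72.1 w 0.0451 ff 30.0
total slide [-0.0003 -0.0013  0.0193] spin 0.0 min rows 1.0
```

Request:
arm_command([
  {"grip": 1,"slide": [0,0,0.01],"spin": 0},
  {"grip": 1,"slide": [0,0,0.006],"spin": 0},
  {"grip": 1,"slide": [0,0,0.003],"spin": 0},
  {"grip": 1,"slide": [0,0,0],"spin": 0},
  {"grip": 1,"slide": [0,0,0],"spin": 0},
])

```text
time: 15.45
tool_pos: [0.6515, 0.0365, 0.0465]
ee_rot: [-3.141, 0.0, 1.259]
wrist_force: [-1.4, 0.1, 2.4]
width: 0.0448
finger_force: 30.0
```

Request:
arm_command([
  {"grip": -1,"slide": [0,0,0],"spin": 0},
  {"grip": -1,"slide": [0,0,0],"spin": 0},
  {"grip": -1,"slide": [0,0,0],"spin": 0},
  {"grip": -1,"slide": [0,0,0],"spin": 0},
  {"grip": -1,"slide": [0,0,-0.03],"spin": 0},
  {"grip": -1,"slide": [0,0,-0.06],"spin": 0},
  {"grip": -1,"slide": [0,0,-0.07],"spin": 0},
  {"grip": -1,"slide": [0,0,-0.06],"spin": 0},
  {"grip": -1,"slide": [0,0,-0.04],"spin": 0},
  {"grip": -1,"slide": [0,0,0],"spin": 0},
])

```text
time: 16.7
tool_pos: [0.6531, 0.0365, 0.18]
ee_rot: [3.135, -0.002, 1.259]
wrist_force: [-0.6, -0.4, 0.1]
width: 0.0941
finger_force: 0.0
```

```bash
python3 go.py 690 -185 180 69
```

```text
t 16.7 at [653.1  36.5 180. ] yaw 72.1 w 0.0941 ff 0.0
total slide [-0.399   0.2061  0.0005] spin 0.63 min rows 5.0
```

Next is the block sand core. The small turn comes at the end.

Request:
arm_command([
  {"grip": -1,"slide": [-0.03,0.015,0],"spin": 0},
  {"grip": -1,"slide": [-0.07,0.036,0],"spin": 0},
  {"grip": -1,"slide": [-0.08,0.042,0],"spin": 0},
  {"grip": -1,"slide": [-0.08,0.042,0],"spin": 0},
  {"grip": -1,"slide": [-0.07,0.036,0],"spin": 0},
  {"grip": -1,"slide": [-0.05,0.025,0],"spin": 0},
  {"grip": -1,"slide": [-0.019,0.01,0],"spin": 0},
  {"grip": -1,"slide": [0,0,0],"spin": 0.6},
  {"grip": -1,"slide": [0,0,0],"spin": 0},
  {"grip": -1,"slide": [0,0,0],"spin": 0},
])

```text
time: 17.95
tool_pos: [0.6885, -0.184, 0.1761]
ee_rot: [-3.141, -0.0, 1.209]
wrist_force: [0.4, 0.3, -0.3]
width: 0.0939
finger_force: 0.0
```

```bash
python3 w.py w3; python3 go.py 690 -185 39 69
```

```text
[  0   0  19  25 357] hsv [  3 223  72] at z=.03/.05 [466.  91.] [481.  79.]
[ 170    0   61   32 1130] hsv [  4 210 146] at z=.03/.05 [645.  22.] [649.  13.]
[ 185   69   57   49 2198] hsv [ 18 144 142] at z=.03/.05 [622. -49.] [627. -53.]
[  20   98   68   36 1927] hsv [ 11 186 204] at z=.03/.05 [452.  -9.] [468. -15.]
[ 435  120   22   82 1369] hsv [ 19 134 219] at z=.03/.05 [ 834. -205.] [ 827. -200.]
[ 296  167   41   45 1708] hsv [ 31  98 219] at z=.03/.05 [ 687. -184.] [ 689. -180.]
[   0  176   68   84 2897] hsv [ 19 190 133] at z=.03/.05 [366. -93.] [387. -94.]
t 18.0 at [ 688.6 -184.1  176.2] yaw 69.2 w 0.0938 ff 0.0
total slide [-0.0006  0.0033  0.2744] spin 0.05 min rows 3.0
```

View pics/w3.png

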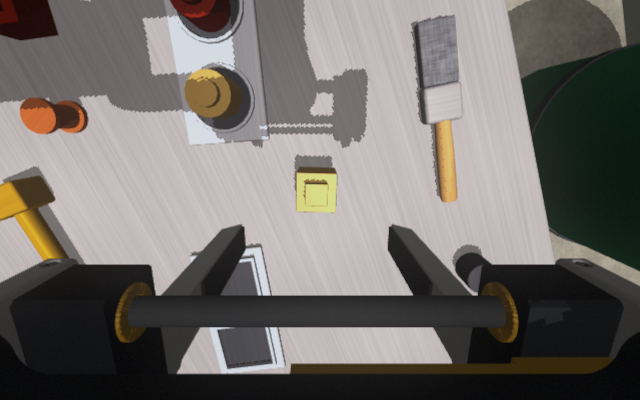

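The block sand core's stub is at (317,194). It is square to the image and centred, and both round cores stand in their nests.

Request:
arm_command([
  {"grip": -1,"slide": [0,0,0.04],"spin": 0},
  {"grip": -1,"slide": [0,0,0.06],"spin": 0},
  {"grip": -1,"slide": [0,0,0.07],"spin": 0},
  {"grip": -1,"slide": [0,0,0.06],"spin": 0},
  {"grip": -1,"slide": [0,0,0.034],"spin": 0},
  {"grip": -1,"slide": [0,0,0.01],"spin": 0},
  {"grip": -1,"slide": [0,0,0],"spin": 0},
  {"grip": -1,"slide": [0,0,0],"spin": 0},
  {"grip": -1,"slide": [0,0,0],"spin": 0},
])

```text
time: 19.12
tool_pos: [0.6892, -0.1853, 0.0406]
ee_rot: [3.139, 0.0, 1.207]
wrist_force: [0.3, 0.1, 0.1]
width: 0.0936
finger_force: 0.0
```

Request:
arm_command([
  {"grip": 1,"slide": [0,0,0],"spin": 0},
  {"grip": 1,"slide": [0,0,0],"spin": 0},
  {"grip": 1,"slide": [0,0,0],"spin": 0},
  {"grip": 1,"slide": [0,0,0],"spin": 0},
  {"grip": 1,"slide": [0,0,0],"spin": 0},
  {"grip": 1,"slide": [0,0,0],"spin": 0},
  {"grip": 1,"slide": [0,0,0],"spin": 0},
  {"grip": 1,"slide": [0,0,0],"spin": 0},
])

```text
time: 20.12
tool_pos: [0.6883, -0.185, 0.039]
ee_rot: [-3.141, 0.0, 1.207]
wrist_force: [-0.3, 0.2, -0.1]
width: 0.0437
finger_force: 29.9
```

```bash
python3 go.py 515 -364.5 46.5 77.4
```

```text
t 20.12 at [ 688.3 -185.    39. ] yaw 69.1 w 0.0437 ff 29.9
total slide [-0.459  -0.196  -0.0149] spin -1.65 min rows 5.0
```

Request:
arm_command([
  {"grip": 1,"slide": [0,0,-0.03],"spin": 0},
  {"grip": 1,"slide": [0,0,-0.05],"spin": 0},
  {"grip": 1,"slide": [0,0,-0.04],"spin": 0},
  {"grip": 1,"slide": [-0.03,-0.013,0],"spin": 0},
  {"grip": 1,"slide": [-0.07,-0.03,0],"spin": 0},
  {"grip": 1,"slide": [-0.09,-0.038,0],"spin": 0},
  {"grip": 1,"slide": [-0.09,-0.038,0],"spin": 0},
  {"grip": 1,"slide": [-0.09,-0.038,0],"spin": 0},
  {"grip": 1,"slide": [-0.06,-0.026,0],"spin": 0},
  {"grip": 1,"slide": [-0.029,-0.013,0],"spin": 0},
])

```text
time: 21.38
tool_pos: [0.5126, -0.3659, 0.0982]
ee_rot: [-3.14, -0.0, 1.204]
wrist_force: [0.3, 0.3, -2.4]
width: 0.0434
finger_force: 29.9
```

Request:
arm_command([
  {"grip": 1,"slide": [0,0,0],"spin": -0.8},
  {"grip": 1,"slide": [0,0,0],"spin": -0.8},
  {"grip": 1,"slide": [0,0,0],"spin": 0},
  {"grip": 1,"slide": [0,0,0.03],"spin": 0},
  {"grip": 1,"slide": [0,0,0.03],"spin": 0},
  {"grip": 1,"slide": [0,0,0.02],"spin": 0},
  {"grip": 1,"slide": [0,0,0.006],"spin": 0},
  {"grip": 1,"slide": [0,0,0],"spin": 0},
  {"grip": 1,"slide": [0,0,0],"spin": 0},
])

```text
time: 22.5
tool_pos: [0.5155, -0.3649, 0.0569]
ee_rot: [3.14, 0.001, 1.346]
wrist_force: [-0.1, -1.0, -1.1]
width: 0.0435
finger_force: 29.9
```

```bash
python3 go.py 515 -364.5 46.8 77.4
```

```text
t 22.5 at [ 515.5 -364.9   56.9] yaw 77.1 w 0.0435 ff 29.9
total slide [ 0.0005 -0.0012  0.0201] spin -0.05 min rows 1.0
```

Request:
arm_command([
  {"grip": 1,"slide": [0,0,0.01],"spin": 0},
  {"grip": 1,"slide": [0,0,0.007],"spin": 0},
  {"grip": 1,"slide": [0,0,0.003],"spin": 0},
  {"grip": 1,"slide": [0,0,0],"spin": 0},
  {"grip": 1,"slide": [0,0,0],"spin": 0},
])

```text
time: 23.12
tool_pos: [0.5151, -0.3646, 0.047]
ee_rot: [3.141, 0.0, 1.346]
wrist_force: [-2.2, 1.6, 5.2]
width: 0.0431
finger_force: 29.9
```

Request:
arm_command([
  {"grip": -1,"slide": [0,0,0],"spin": 0},
  {"grip": -1,"slide": [0,0,0],"spin": 0},
  {"grip": -1,"slide": [0,0,0],"spin": 0},
  {"grip": -1,"slide": [0,0,0],"spin": 0},
  {"grip": -1,"slide": [0,0,-0.03],"spin": 0},
  {"grip": -1,"slide": [0,0,-0.06],"spin": 0},
  {"grip": -1,"slide": [0,0,-0.07],"spin": 0},
  {"grip": -1,"slide": [0,0,-0.06],"spin": 0},
  {"grip": -1,"slide": [0,0,-0.04],"spin": 0},
  {"grip": -1,"slide": [0,0,0],"spin": 0},
])

```text
time: 24.38
tool_pos: [0.5163, -0.3655, 0.1798]
ee_rot: [3.136, 0.003, 1.346]
wrist_force: [-0.3, -0.0, 0.1]
width: 0.0938
finger_force: 0.0
```

```bash
python3 go.py 464 100 180 76
```

```text
t 24.38 at [ 516.3 -365.5  179.8] yaw 77.1 w 0.0938 ff 0.0
total slide [ 0.8842 -0.3093 -0.0048] spin 0.23 min rows 9.0
```

Request:
arm_command([
  {"grip": -1,"slide": [0.035,-0.0124,0],"spin": 0},
  {"grip": -1,"slide": [0.071,-0.025,0],"spin": 0},
  {"grip": -1,"slide": [0.097,-0.034,0],"spin": 0},
  {"grip": -1,"slide": [0.106,-0.037,0],"spin": 0},
  {"grip": -1,"slide": [0.106,-0.037,0],"spin": 0},
  {"grip": -1,"slide": [0.106,-0.037,0],"spin": 0},
  {"grip": -1,"slide": [0.106,-0.037,0],"spin": 0},
  {"grip": -1,"slide": [0.097,-0.034,0],"spin": 0},
  {"grip": -1,"slide": [0.088,-0.031,0],"spin": 0},
  {"grip": -1,"slide": [0.071,-0.025,0],"spin": 0},
])

```text
time: 25.62
tool_pos: [0.4603, 0.1028, 0.1745]
ee_rot: [-3.139, 0.0, 1.348]
wrist_force: [1.3, -0.3, 0.7]
width: 0.0943
finger_force: 0.0
```

Request:
arm_command([
  {"grip": -1,"slide": [0,0,0],"spin": 0.2},
  {"grip": -1,"slide": [0,0,0],"spin": 0},
  {"grip": -1,"slide": [0,0,0],"spin": 0},
  {"grip": -1,"slide": [0,0,0],"spin": 0},
])

```text
time: 26.12
tool_pos: [0.4627, 0.0994, 0.1759]
ee_rot: [-3.141, 0.0, 1.327]
wrist_force: [0.0, -0.3, 0.7]
width: 0.0942
finger_force: 0.0
```

```bash
python3 w.py w4; python3 go.py 464 100 39 76
```

```text
[ 203  164   36   67 1342] hsv [  1 216 229] at z=.03/.05 [353. 118.] [361. 121.]
[ 300  167   41   45 1766] hsv [  4 170 201] at z=.03/.05 [467.  98.] [468. 102.]
[ 465  184   56   47 1523] hsv [  3 184 148] at z=.03/.05 [661.  27.] [650.  35.]
[451 251  33   9 209] hsv [ 17 121  76] at z=.03/.05 [620. -26.] [611. -14.]
t 26.18 at [462.8  99.5 176. ] yaw 76.0 w 0.0937 ff 0.0
total slide [0.0016 0.0022 0.274 ] spin 0.01 min rows 3.0
```

View pics/w4.png

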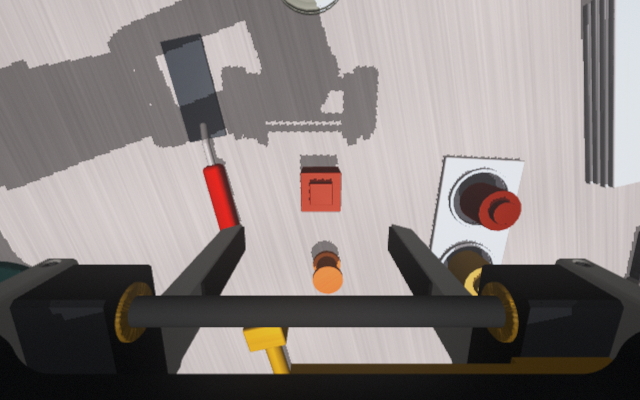

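The block red core's stub is at (321,192), square to the image and about 4 mm to the tool's +y. The trowel handle at (220,195) is clear.

Request:
arm_command([
  {"grip": -1,"slide": [0,0.007,0.04],"spin": 0},
  {"grip": -1,"slide": [0,0,0.06],"spin": 0},
  {"grip": -1,"slide": [0,0,0.07],"spin": 0},
  {"grip": -1,"slide": [0,0,0.06],"spin": 0},
  {"grip": -1,"slide": [0,0,0.034],"spin": 0},
  {"grip": -1,"slide": [0,0,0.01],"spin": 0},
  {"grip": -1,"slide": [0,0,0],"spin": 0},
  {"grip": -1,"slide": [0,0,0],"spin": 0},
  {"grip": -1,"slide": [0,0,0],"spin": 0},
])

```text
time: 27.3
tool_pos: [0.4668, 0.0996, 0.0401]
ee_rot: [3.14, -0.001, 1.329]
wrist_force: [0.4, -0.4, 1.1]
width: 0.0941
finger_force: 0.0
```

Request:
arm_command([
  {"grip": 1,"slide": [0,0,0],"spin": 0},
  {"grip": 1,"slide": [0,0,0],"spin": 0},
  {"grip": 1,"slide": [0,0,0],"spin": 0},
  {"grip": 1,"slide": [0,0,0],"spin": 0},
  {"grip": 1,"slide": [0,0,0],"spin": 0},
  {"grip": 1,"slide": [0,0,0],"spin": 0},
  {"grip": 1,"slide": [0,0,0],"spin": 0},
  {"grip": 1,"slide": [0,0,0],"spin": 0},
])

```text
time: 28.3
tool_pos: [0.4662, 0.0995, 0.0391]
ee_rot: [3.141, 0.0, 1.329]
wrist_force: [0.8, -0.4, -0.4]
width: 0.0435
finger_force: 30.0
```

```bash
python3 go.py 535.5 -272 105 77.4
```

```text
t 28.3 at [466.2  99.5  39.1] yaw 76.1 w 0.0435 ff 30.0
total slide [-0.6881  0.3127 -0.1317] spin -0.25 min rows 7.0
```

Request:
arm_command([
  {"grip": 1,"slide": [0,0,-0.04],"spin": 0},
  {"grip": 1,"slide": [0,0,-0.06],"spin": 0},
  {"grip": 1,"slide": [0,0,-0.032],"spin": 0},
  {"grip": 1,"slide": [-0.035,0.015,0],"spin": 0},
  {"grip": 1,"slide": [-0.07,0.031,0],"spin": 0},
  {"grip": 1,"slide": [-0.089,0.041,0],"spin": 0},
  {"grip": 1,"slide": [-0.096,0.044,0],"spin": 0},
  {"grip": 1,"slide": [-0.096,0.044,0],"spin": 0},
  {"grip": 1,"slide": [-0.096,0.044,0],"spin": 0},
  {"grip": 1,"slide": [-0.089,0.041,0],"spin": 0},
])

```text
time: 29.55
tool_pos: [0.5235, -0.2104, 0.1043]
ee_rot: [-3.14, -0.0, 1.328]
wrist_force: [0.5, -0.3, -0.9]
width: 0.0437
finger_force: 30.0
```

Request:
arm_command([
  {"grip": 1,"slide": [-0.069,0.031,0],"spin": 0},
  {"grip": 1,"slide": [-0.048,0.022,0],"spin": 0},
  {"grip": 1,"slide": [0,0,0],"spin": -0.25},
  {"grip": 1,"slide": [0,0,0],"spin": 0},
  {"grip": 1,"slide": [0,0,0],"spin": 0},
  {"grip": 1,"slide": [0,0,0],"spin": 0},
])

```text
time: 30.3
tool_pos: [0.5356, -0.271, 0.1053]
ee_rot: [3.141, -0.0, 1.352]
wrist_force: [0.2, -0.2, -1.3]
width: 0.0433
finger_force: 30.0
```

```bash
python3 go.py 535.5 -272 46.8 77.4
```

```text
t 30.3 at [ 535.6 -271.   105.3] yaw 77.5 w 0.0433 ff 30.0
total slide [-0.002   0.0002  0.117 ] spin 0.01 min rows 2.0
```

Request:
arm_command([
  {"grip": 1,"slide": [-0.002,0,0.03],"spin": 0},
  {"grip": 1,"slide": [0,0,0.035],"spin": 0},
  {"grip": 1,"slide": [0,0,0.025],"spin": 0},
  {"grip": 1,"slide": [0,0,0.01],"spin": 0},
  {"grip": 1,"slide": [0,0,0],"spin": 0},
  {"grip": 1,"slide": [0,0,0.009],"spin": 0},
  {"grip": 1,"slide": [0,0,0.005],"spin": 0},
  {"grip": 1,"slide": [0,0,0.002],"spin": 0},
  {"grip": 1,"slide": [0,0,0],"spin": 0},
  {"grip": 1,"slide": [0,0,0],"spin": 0},
])

```text
time: 31.55
tool_pos: [0.5354, -0.273, 0.0473]
ee_rot: [3.141, 0.0, 1.351]
wrist_force: [-0.7, 0.3, -0.5]
width: 0.0435
finger_force: 30.0
```

```bash
python3 go.py 535.5 -272 46.8 77.4
```

```text
t 31.55 at [ 535.4 -273.    47.3] yaw 77.4 w 0.0435 ff 30.0
total slide [ 0.002  -0.0002  0.0009] spin -0.0 min rows 1.0
```

Request:
arm_command([
  {"grip": 1,"slide": [0,0,0.001],"spin": 0},
  {"grip": -1,"slide": [0,0,0],"spin": 0},
  {"grip": -1,"slide": [0,0,0],"spin": 0},
  {"grip": -1,"slide": [0,0,0],"spin": 0},
  {"grip": -1,"slide": [0,0,0],"spin": 0},
  {"grip": -1,"slide": [0,0,-0.04],"spin": 0},
  {"grip": -1,"slide": [0,0,-0.07],"spin": 0},
  {"grip": -1,"slide": [0,0,-0.08],"spin": 0},
  {"grip": -1,"slide": [0,0,-0.06],"spin": 0},
  {"grip": -1,"slide": [0,0,0],"spin": 0},
])

```text
time: 32.8
tool_pos: [0.5368, -0.2739, 0.175]
ee_rot: [3.135, 0.002, 1.351]
wrist_force: [-0.2, 0.1, -0.3]
width: 0.0936
finger_force: 0.0
```

```bash
python3 go.py 449.5 -7.5 176
```

```text
t 32.8 at [ 536.8 -273.9  175. ] yaw 77.4 w 0.0936 ff 0.0
total slide [ 0.4817 -0.2868 -0.005 ] spin 0.0 min rows 6.0
```

Request:
arm_command([
  {"grip": -1,"slide": [0.03,-0.018,0],"spin": 0},
  {"grip": -1,"slide": [0.07,-0.042,0],"spin": 0},
  {"grip": -1,"slide": [0.09,-0.053,0],"spin": 0},
  {"grip": -1,"slide": [0.09,-0.053,0],"spin": 0},
  {"grip": -1,"slide": [0.09,-0.053,0],"spin": 0},
  {"grip": -1,"slide": [0.07,-0.042,0],"spin": 0},
  {"grip": -1,"slide": [0.042,-0.026,0],"spin": 0},
  {"grip": -1,"slide": [0,0,0],"spin": 0},
  {"grip": -1,"slide": [0,0,0],"spin": 0},
  {"grip": -1,"slide": [0,0,0],"spin": 0},
])

```text
time: 34.05
tool_pos: [0.4478, -0.0072, 0.1709]
ee_rot: [-3.141, 0.0, 1.349]
wrist_force: [0.6, 0.0, 0.8]
width: 0.094
finger_force: 0.0
```

```bash
python3 w.py w5; python3 go.py 449.5 -7.5 44
```

```text
[ 183   60   41   88 1964] hsv [  1 195 127] at z=.03/.05 [352. 109.] [359. 107.]
[ 470   87   64   48 2003] hsv [  3 190 152] at z=.03/.05 [661.  31.] [649.  33.]
[ 302  171   33   38 1009] hsv [ 15 163 227] at z=.03/.05 [449.  -8.] [450.  -3.]
[ 451  172   61   48 2158] hsv [ 17 108  85] at z=.03/.05 [628. -54.] [618. -46.]
[   0  194   52   66 2199] hsv [ 89 120  91] at z=.03/.05 [96. 17.] [119.  20.]
[239 233  36  27 730] hsv [ 25 196 224] at z=.03/.05 [365. -61.] [371. -53.]
t 34.1 at [448.   -7.2 171.1] yaw 77.3 w 0.0937 ff 0.0
total slide [1.000e-04 3.300e-03 2.542e-01] spin 0.0 min rows 3.0
```

View pics/w5.png

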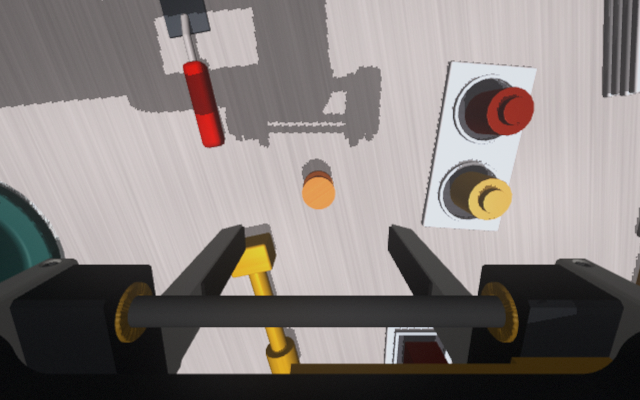

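The chaplet's top is at (318,192), centred below the tool. The rammer head at (258,250) is outside the fingers, and I'll narrow the opening for margin.

Request:
arm_command([
  {"grip": -0.4,"slide": [0,0.003,0.03],"spin": 0},
  {"grip": -0.4,"slide": [0,0,0.05],"spin": 0},
  {"grip": -0.4,"slide": [0,0,0.07],"spin": 0},
  {"grip": -0.4,"slide": [0,0,0.06],"spin": 0},
  {"grip": -0.4,"slide": [0,0,0.034],"spin": 0},
  {"grip": -0.4,"slide": [0,0,0.01],"spin": 0},
  {"grip": -0.4,"slide": [0,0,0],"spin": 0},
  {"grip": -0.4,"slide": [0,0,0],"spin": 0},
  {"grip": -0.4,"slide": [0,0,0],"spin": 0},
])

```text
time: 35.22
tool_pos: [0.4502, -0.0069, 0.0456]
ee_rot: [3.139, -0.0, 1.351]
wrist_force: [-0.0, 0.5, -0.2]
width: 0.066
finger_force: 0.0
```

Request:
arm_command([
  {"grip": 1,"slide": [0,0,0],"spin": 0},
  {"grip": 1,"slide": [0,0,0],"spin": 0},
  {"grip": 1,"slide": [0,0,0],"spin": 0},
  {"grip": 1,"slide": [0,0,0],"spin": 0},
  {"grip": 1,"slide": [0,0,0],"spin": 0},
  {"grip": 1,"slide": [0,0,0],"spin": 0},
  {"grip": 1,"slide": [0,0,0],"spin": 0},
])

```text
time: 36.1
tool_pos: [0.4494, -0.0068, 0.0445]
ee_rot: [-3.142, 0.0, 1.351]
wrist_force: [-0.4, -0.3, -0.1]
width: 0.0012
finger_force: 0.0
```

```bash
python3 go.py 509.5 321 104
```

```text
t 36.1 at [449.4  -6.8  44.5] yaw 77.4 w 0.0012 ff 0.0
total slide [ 0.6659 -0.0259 -0.119 ] spin 0.0 min rows 7.0
```

The fingers shut on nothing, so I'll lift and look.

Request:
arm_command([
  {"grip": 1,"slide": [0,0,-0.03],"spin": 0},
  {"grip": 1,"slide": [0,0,-0.06],"spin": 0},
  {"grip": 1,"slide": [0,0,-0.07],"spin": 0},
  {"grip": 1,"slide": [0,0,-0.06],"spin": 0},
  {"grip": -1,"slide": [0,0,-0.04],"spin": 0},
  {"grip": -1,"slide": [0,0,0],"spin": 0},
  {"grip": -1,"slide": [0,0,0],"spin": 0},
  {"grip": -1,"slide": [0,0,0],"spin": 0},
])

```text
time: 37.1
tool_pos: [0.4487, -0.0067, 0.1733]
ee_rot: [-3.139, 0.0, 1.351]
wrist_force: [0.5, 0.6, 1.0]
width: 0.0372
finger_force: 0.0
```

```bash
python3 w.py w6; python3 go.py 449.5 -7.5 30
```

```text
[ 184   62   41   86 1929] hsv [  1 197 132] at z=.03/.05 [352. 109.] [359. 107.]
[ 469   88   63   48 1919] hsv [  3 189 158] at z=.03/.05 [662.  31.] [650.  33.]
[302 171  33  38 991] hsv [ 15 159 231] at z=.03/.05 [449.  -8.] [450.  -3.]
[ 450  173   60   47 2088] hsv [17 99 77] at z=.03/.05 [628. -54.] [618. -47.]
[   0  193   54   67 2314] hsv [ 89 112 100] at z=.03/.05 [94. 17.] [117.  20.]
[225 234  40  26 694] hsv [ 19 173 121] at z=.03/.05 [348. -58.] [355. -50.]
t 37.15 at [448.7  -6.7 173.4] yaw 77.4 w 0.0413 ff 0.0
total slide [-0.0012  0.0025  0.2867] spin 0.0 min rows 3.0
```

View pics/w6.png

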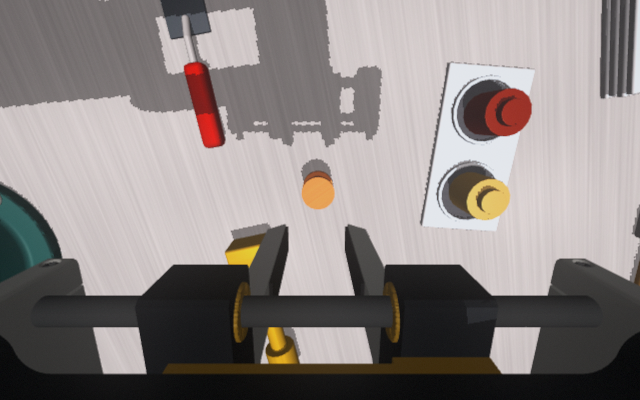

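The chaplet stands unmoved at (318,192), and the fingers closed without touching it. I'll go lower and check with the scene camera before closing.

Request:
arm_command([
  {"grip": -0.4,"slide": [0,0.003,0.03],"spin": 0},
  {"grip": -0.4,"slide": [0,0,0.06],"spin": 0},
  {"grip": -0.4,"slide": [0,0,0.08],"spin": 0},
  {"grip": -0.4,"slide": [0,0,0.06],"spin": 0},
  {"grip": -0.4,"slide": [0,0,0.034],"spin": 0},
  {"grip": -0.4,"slide": [0,0,0.01],"spin": 0},
  {"grip": -0.4,"slide": [0,0,0],"spin": 0},
  {"grip": -0.4,"slide": [0,0,0],"spin": 0},
  {"grip": -0.4,"slide": [0,0,0],"spin": 0},
])

```text
time: 38.28
tool_pos: [0.4517, -0.0072, 0.0387]
ee_rot: [3.139, -0.0, 1.351]
wrist_force: [-0.1, 0.1, 0.1]
width: 0.0659
finger_force: 0.0
```

```bash
python3 - <<'E'
from bench import snapshot
import cv2,numpy as np
a=snapshot('wrist')[:,:,::-1][120:400,160:480];b=snapshot('scene')[:,:,::-1][100:260,240:420]
cv2.imwrite('pics/c7.png',np.hstack([cv2.resize(a,(400,350)),cv2.resize(b,(394,350))]))
E
python3 go.py 449.5 -7.5 36
```

```text
t 38.38 at [451.4  -7.2  38.3] yaw 77.4 w 0.0658 ff 0.0
total slide [-0.0015 -0.0035  0.0045] spin 0.0 min rows 1.0
```

View pics/c7.png

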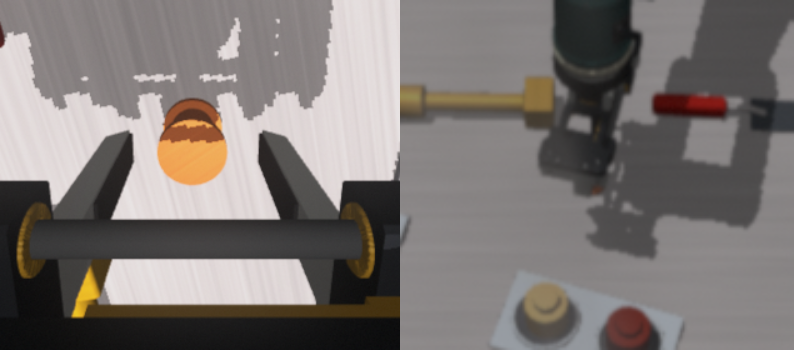

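The chaplet sits centred between the fingertips (190,150 in the left crop). I'll close in short steps.

Request:
arm_command([
  {"grip": 0,"slide": [0,-0.002,0.004],"spin": 0},
  {"grip": 0,"slide": [0,0,0],"spin": 0},
  {"grip": 0.3,"slide": [0,0,0],"spin": 0},
  {"grip": 0.3,"slide": [0,0,0],"spin": 0},
  {"grip": 0.3,"slide": [0,0,0],"spin": 0},
])

```text
time: 39.0
tool_pos: [0.4499, -0.0069, 0.0355]
ee_rot: [3.142, 0.0, 1.351]
wrist_force: [0.1, -0.2, 0.5]
width: 0.0346
finger_force: 30.0
```

Held at 34.6 mm with 30 N. Lift gently and check.

Request:
arm_command([
  {"grip": 0.3,"slide": [0,0,-0.015],"spin": 0},
  {"grip": 0.3,"slide": [0,0,-0.03],"spin": 0},
  {"grip": 0.3,"slide": [0,0,-0.04],"spin": 0},
  {"grip": 0.3,"slide": [0,0,-0.035],"spin": 0},
  {"grip": 0.3,"slide": [0,0,0],"spin": 0},
  {"grip": 0.3,"slide": [0,0,0],"spin": 0},
])

```text
time: 39.75
tool_pos: [0.4496, -0.0068, 0.0952]
ee_rot: [-3.141, 0.0, 1.351]
wrist_force: [-0.7, 0.6, -1.3]
width: 0.0349
finger_force: 30.0
```

```bash
python3 go.py 509.5 321 95; python3 w.py w8
```

```text
t 39.75 at [449.6  -6.8  95.2] yaw 77.4 w 0.0349 ff 30.0
total slide [ 6.66e-01 -2.63e-02  4.00e-04] spin 0.0 min rows 7.0
[ 139   41   58  114 3552] hsv [  1 206 140] at z=.03/.05 [354. 109.] [363. 106.]
[ 510   76   97   65 4383] hsv [  3 100  51] at z=.03/.05 [662.  32.] [646.  35.]
[ 484  186   87   64 4017] hsv [ 21 143 224] at z=.03/.05 [629. -55.] [616. -45.]
[ 288  200   57   60 2817] hsv [ 10 175 149] at z=.03/.05 [444. -28.] [446. -21.]
```

Request:
arm_command([
  {"grip": 0.3,"slide": [0.03,-0.001,0],"spin": 0},
  {"grip": 0.3,"slide": [0.07,-0.003,0],"spin": 0},
  {"grip": 0.3,"slide": [0.1,-0.004,0],"spin": 0},
  {"grip": 0.3,"slide": [0.11,-0.004,0],"spin": 0},
  {"grip": 0.3,"slide": [0.11,-0.004,0],"spin": 0},
  {"grip": 0.3,"slide": [0.1,-0.004,0],"spin": 0},
  {"grip": 0.3,"slide": [0.08,-0.003,0],"spin": 0},
  {"grip": 0.3,"slide": [0.05,-0.002,0],"spin": 0},
  {"grip": 0.3,"slide": [0.016,-0.001,0],"spin": 0},
  {"grip": 0.3,"slide": [0,0,0],"spin": 0},
])

```text
time: 41.05
tool_pos: [0.5093, 0.3211, 0.0948]
ee_rot: [-3.141, 0.001, 1.351]
wrist_force: [0.1, 0.4, -0.6]
width: 0.0349
finger_force: 30.0
```

Request:
arm_command([
  {"grip": 0.3,"slide": [0,0,0],"spin": 0},
  {"grip": 0.3,"slide": [0,0,0],"spin": 0},
  {"grip": 0.3,"slide": [0,0,0],"spin": 0},
])

```text
time: 41.42
tool_pos: [0.5101, 0.3203, 0.0958]
ee_rot: [3.141, -0.0, 1.35]
wrist_force: [-1.0, -0.0, -1.5]
width: 0.0348
finger_force: 30.0
```

```bash
python3 go.py 509.5 321 42;python3 w.py w9
```

```text
t 41.42 at [510.1 320.3  95.8] yaw 77.3 w 0.0348 ff 30.0
total slide [ 0.0011 -0.0014  0.1075] spin 0.0 min rows 1.0
[ 288  200   57   60 2812] hsv [ 10 169 145] at z=.03/.05 [505. 299.] [506. 306.]
```

View pics/w9.png

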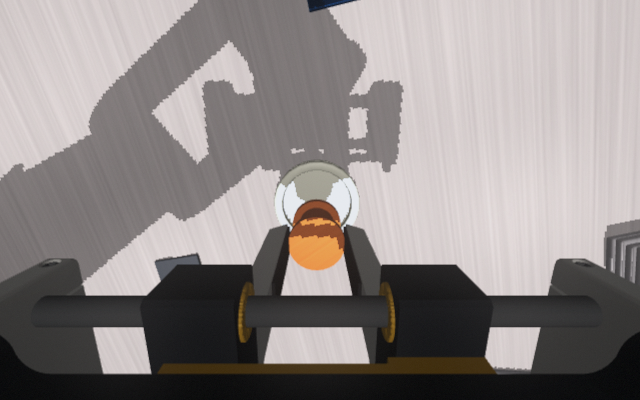

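The holder is centred at (317,200), laterally aligned with the held upright chaplet (317,240).

Request:
arm_command([
  {"grip": 0.3,"slide": [0.001,-0.001,0.025],"spin": 0},
  {"grip": 0.3,"slide": [0,0,0.035],"spin": 0},
  {"grip": 0.3,"slide": [0,0,0.025],"spin": 0},
  {"grip": 0.3,"slide": [0,0,0.01],"spin": 0},
  {"grip": 0.3,"slide": [0,0,0.007],"spin": 0},
  {"grip": 0.3,"slide": [0,0,0.003],"spin": 0},
  {"grip": 0.3,"slide": [0,0,0.001],"spin": 0},
  {"grip": 0.3,"slide": [0,0,0],"spin": 0},
  {"grip": 0.3,"slide": [0,0,0],"spin": 0},
  {"grip": 0.3,"slide": [0,0,0],"spin": 0},
])

```text
time: 42.72
tool_pos: [0.5096, 0.3216, 0.0427]
ee_rot: [3.141, -0.0, 1.351]
wrist_force: [0.1, 0.4, -1.4]
width: 0.0347
finger_force: 30.0
```

Request:
arm_command([
  {"grip": 0.3,"slide": [0,0,0.002],"spin": 0},
  {"grip": 0.3,"slide": [0,0,0],"spin": 0},
  {"grip": 0.1,"slide": [0,0,0],"spin": 0},
  {"grip": -0.1,"slide": [0,0,0],"spin": 0},
  {"grip": -0.3,"slide": [0,0,0],"spin": 0},
  {"grip": -0.3,"slide": [0,0,0],"spin": 0},
  {"grip": -0.3,"slide": [0,0,-0.03],"spin": 0},
  {"grip": -0.3,"slide": [0,0,-0.07],"spin": 0},
  {"grip": -0.3,"slide": [0,0,-0.1],"spin": 0},
  {"grip": -0.3,"slide": [0,0,-0.1],"spin": 0},
])

```text
time: 43.98
tool_pos: [0.5095, 0.3215, 0.1942]
ee_rot: [3.141, -0.001, 1.351]
wrist_force: [0.3, -0.0, 0.5]
width: 0.0613
finger_force: 0.0
```

Request:
arm_command([
  {"grip": -1,"slide": [-0.06,-0.06,0],"spin": 0},
  {"grip": -1,"slide": [-0.08,-0.08,0],"spin": 0},
  {"grip": -1,"slide": [-0.08,-0.08,0],"spin": 0},
  {"grip": -1,"slide": [-0.08,-0.08,0],"spin": 0},
  {"grip": -1,"slide": [-0.04,-0.04,0],"spin": 0},
  {"grip": -1,"slide": [0,0,0],"spin": 0},
  {"grip": -1,"slide": [0,0,0],"spin": 0},
])

```text
time: 44.85
tool_pos: [0.3074, 0.1932, 0.1925]
ee_rot: [3.14, -0.001, 1.35]
wrist_force: [-0.1, -0.2, 0.1]
width: 0.0944
finger_force: 0.0
```

Run:
```python
from bench import sensors,snapshot
import cv2
for n in("scene","top"): cv2.imwrite(f"pics/{n}9.png",snapshot(n)[:,:,::-1])
a=cv2.imread('pics/top9.png')[90:300,140:540];cv2.imwrite('pics/top9c.png',cv2.resize(a,(800,420)))
a=cv2.imread('pics/scene9.png')[120:300,150:500];cv2.imwrite('pics/scene9c.png',cv2.resize(a,(800,411)))
```

```text
(no output)
```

View pics/top9c.png

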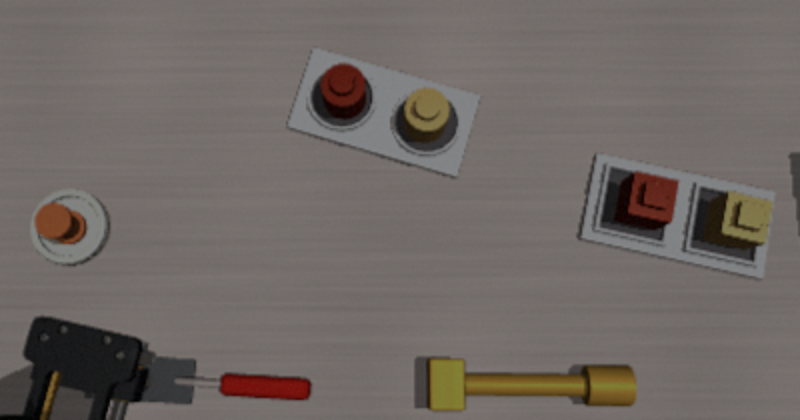

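View pics/scene9c.png

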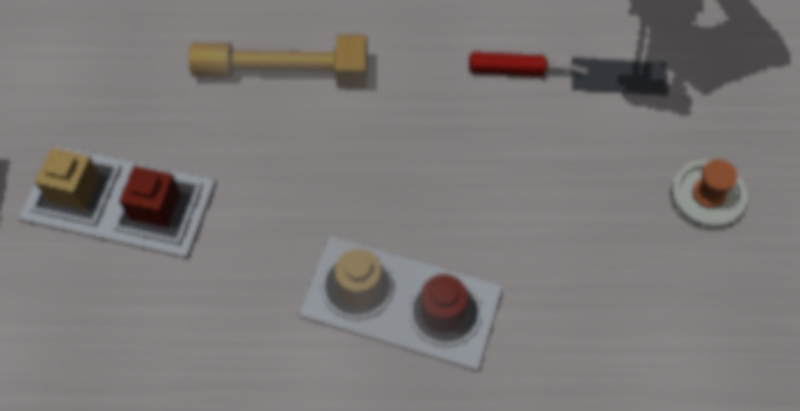

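Both views show every core upright in its own nest and the chaplet in the holder, with the rammer and trowel where they were. One numeric check of the stub tops (z = 63 mm; chaplet 50 mm) before handing in.

Run:
```python
from h import *
from bench import camera_info
N=dict(rr=(651.5,36.7),rs=(624.2,-54.3),br=(535.5,-271.9),bs=(514.8,-364.4),ch=(509.6,321))
T=dict(rr=(342,78),rs=(427,102),br=(656,192),bs=(750,213),ch=(54,222))
S=dict(rr=(446,290),rs=(359,265),br=(148,183),bs=(62,168),ch=(718,174))
for k in N:
    z=.050 if k=='ch' else .063
    a=ray(camera_info('top'),(T[k][0]/2+140,T[k][1]/2+90),z)[0]*1e3
    b=ray(camera_info('scene'),(S[k][0]*.4375+150,S[k][1]*.438+120),z)[0]*1e3
    print(k,np.round(a-N[k],1),np.round(b-N[k],1))
```

```text
rr [ 0.8 -3.5] [-0.7 -1.1]
rs [3.2 2.4] [1.5 5. ]
br [ 1.1 -2. ] [2.2 3.9]
bs [1.4 1.3] [6.7 5.4]
ch [-3.2 -2.5] [ 1.4 -1.3]
```

All are within tolerance and at the right height.

```bash
python3 -c "
from bench import ticket
print(ticket.close_job())"
```

```text
the job is handed in; nothing more can be done
None
```

The job is handed in: both round cores, both block cores and the chaplet stand upright in their own places, each about 9 mm or less off centre by the cameras, with the rammer and trowel not visibly moved; the judge returned no verdict.

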